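# Load a bench centrifuge in balance

### The job

Load the centrifuge's four buckets so that the rotor is balanced: the two blue-capped tubes (full) in buckets directly opposite each other, and the two orange-capped tubes (half full) in the other two, one tube to a bucket, each standing on the bucket's floor. Keep the tubes upright on the way, and leave the white-capped tube standing where it is.

Things in the scene. Friction and masses are not known exactly. Their poses are not given: they have to be found in the camera images.
- blue_1: self-standing 25 ml centrifuge tube, upright: body 28 mm diameter, screw cap 33 mm diameter over the top 18 mm, 90 mm tall in all, frosted, with a paper label; origin at the centre of its underside, z along the tube to the cap; cap and label stripe blue, one black pen dot on the cap top; 45 g; interchangeable with the other blue-capped tube
- blue_2: self-standing 25 ml centrifuge tube, upright: body 28 mm diameter, screw cap 33 mm diameter over the top 18 mm, 90 mm tall in all, frosted, with a paper label; origin at the centre of its underside, z along the tube to the cap; cap and label stripe blue, two black pen dots on the cap top; 45 g; interchangeable with the other blue-capped tube
- orange_1: self-standing 25 ml centrifuge tube, upright: body 28 mm diameter, screw cap 33 mm diameter over the top 18 mm, 90 mm tall in all, frosted, with a paper label; origin at the centre of its underside, z along the tube to the cap; cap and label stripe orange, one black pen dot on the cap top; 34 g; interchangeable with the other orange-capped tube
- orange_2: self-standing 25 ml centrifuge tube, upright: body 28 mm diameter, screw cap 33 mm diameter over the top 18 mm, 90 mm tall in all, frosted, with a paper label; origin at the centre of its underside, z along the tube to the cap; cap and label stripe orange, two black pen dots on the cap top; 34 g; interchangeable with the other orange-capped tube
- white_tube: self-standing 25 ml centrifuge tube, upright: body 28 mm diameter, screw cap 33 mm diameter over the top 18 mm, 90 mm tall in all, frosted, with a paper label; origin at the centre of its underside, z along the tube to the cap; white cap, no dots; it is not part of this run and stays where it stands
- bucket_1: steel cup of the rotor at the place with one black dot on the plate inward of it; across the axis from bucket_3. Hangs upright, open at the top: inside 46 mm wide at the mouth, 41 mm at the flat floor; outside 51 mm. Origin at the centre of the mouth, floor 48 mm below; x outward from the rotor's axis, z up. Hung on two pins: yields outward when pushed, swings back
- bucket_2: steel cup of the rotor at the place with two black dots on the plate inward of it; across the axis from bucket_4. Hangs upright, open at the top: inside 46 mm wide at the mouth, 41 mm at the flat floor; outside 51 mm. Origin at the centre of the mouth, floor 48 mm below; x outward from the rotor's axis, z up. Hung on two pins: yields outward when pushed, swings back
- bucket_3: steel cup of the rotor at the place with three black dots on the plate inward of it; across the axis from bucket_1. Hangs upright, open at the top: inside 46 mm wide at the mouth, 41 mm at the flat floor; outside 51 mm. Origin at the centre of the mouth, floor 48 mm below; x outward from the rotor's axis, z up. Hung on two pins: yields outward when pushed, swings back
- bucket_4: steel cup of the rotor at the place with four black dots on the plate inward of it; across the axis from bucket_2. Hangs upright, open at the top: inside 46 mm wide at the mouth, 41 mm at the flat floor; outside 51 mm. Origin at the centre of the mouth, floor 48 mm below; x outward from the rotor's axis, z up. Hung on two pins: yields outward when pushed, swings back
- centrifuge: white round centrifuge, fixed: 218 mm wide, rim 90 mm high, panel at -x, lid open, leaning back at +x (0.11 to 0.29 m from the axis, top 0.27 m). Origin under the rotor's axis. Bucket mouths 97 mm above the bench, 66 mm from the axis; rotor at any angle, turns stiffly (5 N). Right of it a microscope 0.45 m tall takes up x > 0.46, -0.28 < y < -0.02: pass in front of it
Mind the look-alikes: they are no part of the job. Leave any turquoise look-alike of the blue_2 alone.

How it is judged:
By the outcome, as a careful person would: the job done as asked, in the order asked, and still so for the second after the job is handed in, with the robot touching nothing.
It also fails if it takes over 120 s, if anything falls off the work surface, if the arm or the gripper's body presses on something with over 40 N, if the wrist force passes 120 N, or if a joint passes its speed limit or range.

### The arm

A 7-joint arm with a two-finger parallel gripper is mounted at the origin on a cart in front of the work surface, level with it; the furniture and walls round the work are solid. World frame = base frame: x ahead of the robot, y to its left, z up, the work surface at z = 0. Lengths are in m, angles in rad, forces in N, time in s.
With the tool pointing down it reaches from about 0.4 to 0.85 m from the base axis. Payload 4.5 kg.
Tool frame: the origin (TCP) lies on the centre line of the jaws, within the pads' length; the fingertips stand 8 mm ahead of it and the grasp point (between the pads) lies 11 mm behind it; z points along the fingers, y is the line along which they close (so a half turn about z gives the same grasp; the last joint's range is limited). The gripper opens to 85 mm and grips with 20 to 120 N. Pads are 22 mm wide; open, the fingers measure 114 mm over their backs; the gripper's body (76 mm by 85 mm) begins 54 mm behind the grasp point. The pads swing forward as they close: fully open they stand 13 mm farther back than shut.
Start: joints at [1.198, 0.689, -0.195, 1.565, 0.157, 0.902, -0.215], TCP at [0.247, -0.574, 0.239] pointing down, gripper open.
Joint ranges: [-3.01, 3.01], [-0.46, 2.08], [-1.47, 1.51], [0.13, 2.56], [-1, 4.14], [0.04, 2.09], [-2.66, 2.66]. Speed limits (rad/s): [2.57, 2.57, 3.14, 3.14, 3.14, 3.14, 3.14].

### API

Orientations are given as a unit quaternion [x, y, z, w].
In Python, from plant import bot gives the robot as it stands. Calls block until the motion is done:
- bot.goto(position, orientation): joint-space move of the TCP to a pose.
- bot.movel(position, velocity=0.15, ori=None, contact_N=None): straight line of the TCP; ori=None keeps the orientation; velocity is the mean speed in m/s. With contact_N (N) it stops when the force on the tool has changed by that much, and returns True; else False.
- bot.movej(angles): joint-space move.
- bot.open_gripper() and bot.close(squeeze=None): open the fingers fully, or close them until they stop; squeeze is the grip in N (None keeps the last).
- bot.pause(seconds).
- bot.inverse_kinematics(position, orientation): joint angles nearest the present ones, or None.
- bot.observe(): the state.
- bot.snapshot(name): name is "scene" or "top" or "wrist"; returns (picture, depth): 400x640x3 uint8, blue, green, red; 400x640 float32, m along the optical axis (not along the pixel's ray), 0 where there is no reading.
- bot.camera_params(name): a dict with "K" (3x3 intrinsics, pixels), "R" (3x3) and "t" (3): a world point X has camera coordinates R X + t; the wrist camera has in their place "mount" (4x4, takes a point from camera to tool coordinates, whose origin is the TCP and whose axes are the flange's). Camera axes: x right, y down, z forward; pixel columns grow to the right and rows downward; lengths in m; the calibration is good to about 2 mm. A picture is of the moment at which its call begins: read the wrist's pose just before it. camera_params takes no time and is no camera call.
A pose or a line that the arm cannot do raises bot.MotionError and nothing moves.
- bot.hand_in(): hands the job in; it is judged then, once.
The state is a dict: "time": time; "joint_positions": joint angles; "joint_vel": joint speeds; "joint_efforts": joint torques, N m; "tcp_pos": TCP position; "tool_rot": TCP orientation; "ft_force": force on the tool from outside, world axes, zero at the start; "moment": the same for the moment, N m; "gripper_width": finger opening in m; "gripper_force": force on a finger pad.
Only numpy, scipy, OpenCV 4.12 (cv2) and the standard library are available. Lean on these libraries where they do the work, as an engineer would, in place of code of your own. Each camera call takes 0.05 s, during which the arm holds its last target. There are 200 camera calls.

## Working session

There is one attempt and no reset: what is moved stays moved. The work goes in short steps, each a Python script; the robot and the scene stay as the last script left them, time stands still between calls to the robot, and variables do not carry over. Pictures are saved under pics/ and viewed, at most 14 in all, crops included, and the job is handed in when it is done.

```bash
ls; mkdir -p pics; python3 - <<'E'
from plant import bot
import cv2,numpy as np
for n in("top","scene"):
    p,d=bot.snapshot(n); cv2.imwrite(f"pics/{n}0.png",p); np.save(f"{n}0.npy",d)
    c=bot.camera_params(n); print(n,c)
o=bot.observe();print(o["time"],o["tcp_pos"],o["tool_rot"]); print(bot.camera_params("wrist"))
E
```

```text
pics
top {'K': array([[476.86777171,   0.        , 315.50040031],
       [  0.        , 476.86777171, 198.92387272],
       [  0.        ,   0.        ,   1.        ]]), 'R': array([[ 0.00653004, -0.99997431, -0.00295598],
       [-0.99122793, -0.00608265, -0.13202348],
       [ 0.13200211,  0.00379216, -0.99124218]]), 't': array([0.06948126, 0.53705289, 1.46900998])}
scene {'K': array([[481.62161139,   0.        , 324.25780765],
       [  0.        , 481.62161139, 206.51271511],
       [  0.        ,   0.        ,   1.        ]]), 'R': array([[-0.49857417, -0.86667456,  0.01729147],
       [-0.36637071,  0.19260085, -0.91031721],
       [ 0.78561842, -0.46019573, -0.41354998]]), 't': array([0.31588625, 0.25371294, 1.11344165])}
0.1 [ 0.24705473 -0.57346705  0.23854251] [ 9.79378303e-01  2.02033206e-01 -2.15486734e-04 -8.22754293e-04]
{'K': array([[293.74296583,   0.        , 323.87343424],
       [  0.        , 293.74296583, 196.1726879 ],
       [  0.        ,   0.        ,   1.        ]]), 'mount': array([[-3.91048396e-04, -9.57882466e-01, -2.87160282e-01,
         7.36744544e-02],
       [ 9.99999659e-01, -5.83647724e-04,  5.85100618e-04,
        -4.02783141e-04],
       [-7.28058068e-04, -2.87159955e-01,  9.57882368e-01,
        -1.34996628e-01],
       [ 0.00000000e+00,  0.00000000e+00,  0.00000000e+00,
         1.00000000e+00]])}
```

View pics/top0.png

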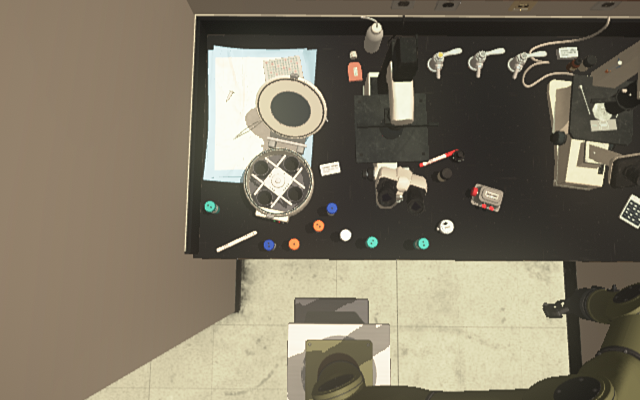

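View pics/scene0.png

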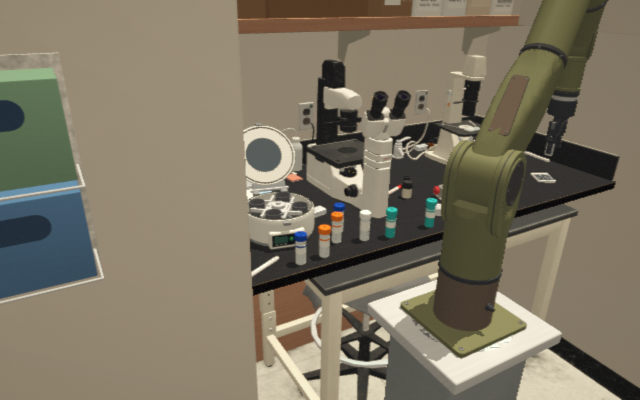

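```bash
cat > h.py <<'E'
import numpy as np,cv2
from plant import bot
from scipy.spatial.transform import Rotation as Ro
def ray(c,uv,z,Rcw,o):
    d=Rcw@np.linalg.inv(c["K"])@np.array([uv[0],uv[1],1.]); return o+d*(z-o[2])/d[2]
def fix(name,uv,z):
    c=bot.camera_params(name); return ray(c,uv,z,c["R"].T,-c["R"].T@c["t"])
def wcam(pos,q):
    c=bot.camera_params("wrist"); T=np.eye(4); T[:3,:3]=Ro.from_quat(q).as_matrix(); T[:3,3]=pos
    return c,T@c["mount"]
def wr(uv,z,pos,q):
    c,M=wcam(pos,q); return ray(c,uv,z,M[:3,:3],M[:3,3])
E
python3 - <<'E'
from h import *
p=cv2.imread("pics/top0.png")
cv2.imwrite("pics/c1.png",cv2.resize(p[140:260,195:355],None,fx=5,fy=5,interpolation=cv2.INTER_CUBIC))
for n,uv in dict(bA=(269,245),bB=(332,209),oA=(294,244),oB=(319,226),w=(345,235),t1=(372,242),t2=(210,207)).items(): print(n,fix("top",uv,.09).round(3))
print(fix("top",(279,182),.097).round(3))
E
```

```text
bA [0.389 0.211 0.09 ]
bB [0.499 0.022 0.09 ]
oA [0.392 0.136 0.09 ]
oB [0.447 0.062 0.09 ]
w [ 0.42  -0.017  0.09 ]
t1 [ 0.4   -0.098  0.09 ]
t2 [0.503 0.393 0.09 ]
[0.58  0.184 0.097]
```

View pics/c1.png

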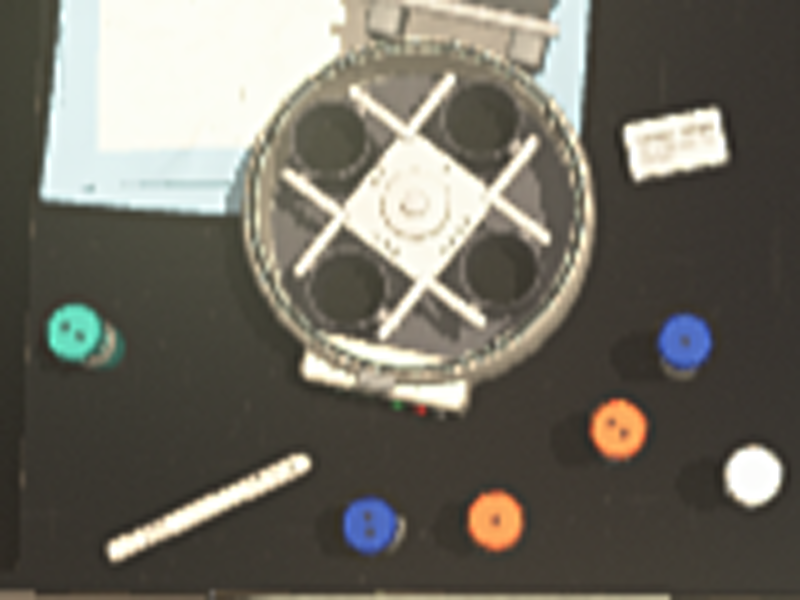

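```bash
cat >> h.py <<'E'
def down(phi):  # tool z down, tool x axis at world yaw phi (tool y at phi-90deg)
    return Ro.from_matrix(np.array([[np.cos(phi),np.sin(phi),0],[np.sin(phi),-np.cos(phi),0],[0,0,-1]])).as_quat()
E
python3 - <<'E'
from h import *
for n,xy in dict(b1=(331,139),b2=(482,119),b3=(500,269),b4=(347,289),bA=(369,525),bB=(685,340),oA=(496,520),oB=(618,429),w=(753,476),panel=(385,405)).items():
    u=(195+(xy[0]+.5)/5-.5,140+(xy[1]+.5)/5-.5)
    print(n,fix("top",u,.097 if n[0]=='b' and n[1].isdigit() else .09).round(4))
# point cloud of microscope
pts=[]
for n in("top","scene"):
    d=np.load(n+"0.npy");c=bot.camera_params(n);v,u=np.nonzero(d>0);z=d[v,u]
    P=np.linalg.inv(c["K"])@np.array([u*z,v*z,z]);pts.append((c["R"].T@(P-c["t"][:,None])).T)
P=np.vstack(pts)
def box(x0,x1,y0,y1,z0,z1):
    m=((P>[x0,y0,z0])&(P<[x1,y1,z1])).all(1);return P[m]
m=box(.4,.7,-.3,.02,.1,.6);print("scope",len(m),m.min(0).round(3),m.max(0).round(3),np.percentile(m,[1,5,95,99],axis=0).round(3))
m=box(.45,.7,.07,.3,.095,.2);print("rotor z",np.percentile(m[:,2],[50,90,99]),m[:,2].max())
m=box(.64,.9,.07,.3,.13,.4);print("lid",np.percentile(m,[1,99],axis=0).round(3))
for p in[(.30,-.32,.32),(.38,-.05,.32),(.42,.12,.30),(.389,.21,.069),(.5,.02,.069),(.62,.15,.118)]:
    print(p,[k for k in range(-180,180,15) if bot.inverse_kinematics(p,down(np.radians(k))) is not None])
E
```

```text
b1 [0.6245 0.2403 0.097 ]
b2 [0.6375 0.1482 0.097 ]
b3 [0.5449 0.1361 0.097 ]
b4 [0.5321 0.2286 0.097 ]
bA [0.3901 0.2132 0.09  ]
bB [0.5031 0.0237 0.09  ]
oA [0.3936 0.137  0.09  ]
oB [0.4488 0.064  0.09  ]
w [ 0.421  -0.0174  0.09  ]
panel [0.4625 0.205  0.09  ]
scope 7516 [ 0.411 -0.254  0.1  ] [ 0.7   -0.01   0.425] [[ 0.46  -0.245  0.108]
 [ 0.477 -0.209  0.144]
 [ 0.696 -0.065  0.409]
 [ 0.699 -0.042  0.418]]
rotor z [0.09701747 0.10065486 0.10434701] 0.10543672128230892
lid [[0.728 0.072 0.132]
 [0.85  0.242 0.268]]
(0.3, -0.32, 0.32) [-180, -165, -150, -135, -120, -105, -90, -75, -60, -45, -30, -15, 0, 15, 30, 45, 60, 75, 90, 105, 120, 135, 150, 165]
(0.38, -0.05, 0.32) [-180, -165, -150, -135, -120, -105, -90, -75, -60, -45, -30, -15, 0, 15, 30, 45, 60, 75, 90, 105, 120, 135, 150, 165]
(0.42, 0.12, 0.3) [-180, -165, -150, -135, -120, -105, -90, -75, -60, -45, -30, -15, 0, 15, 30, 45, 60, 75, 90, 105, 120, 135, 150, 165]
(0.389, 0.21, 0.069) [-180, -165, -150, -135, -120, -105, -90, -75, -60, -45, -30, -15, 0, 15, 30, 45, 60, 75, 90, 105, 120, 135, 150, 165]
(0.5, 0.02, 0.069) [-180, -165, -150, -135, -120, -105, -90, -75, -60, -45, -30, -15, 0, 15, 30, 45, 60, 75, 90, 105, 120, 135, 150, 165]
(0.62, 0.15, 0.118) [-180, -165, -150, -135, -120, -105, -90, -75, -60, -45, -30, -15, 0, 15, 30, 45, 60, 75, 90, 105, 120, 135, 150, 165]
```

```bash
python3 - <<'E'
from h import *
q=down(np.radians(135))
bot.goto((.30,-.32,.32),down(np.radians(45)))
bot.goto((.37,-.05,.32),down(np.radians(90)))
bot.goto((.48,.13,.32),down(np.radians(180)))
o=bot.observe();p,d=bot.snapshot("wrist");print(o["time"],o["tcp_pos"],o["tool_rot"],o["joint_positions"])
np.savez("w1.npz",p=p,pos=o["tcp_pos"],q=o["tool_rot"])
cv2.imwrite("pics/w1.png",p)
j=bot.inverse_kinematics((.45,.13,.3),q);print(j)
E
```

```text
3.1 [0.47998258 0.12773189 0.31929104] [ 2.63231124e-03  9.99995675e-01 -1.06571924e-03 -7.65338234e-04] [ 0.27990242  0.57935861 -1.03815903  1.80770087  0.5624049   1.08792245
  0.6022507 ]
[ 0.15915875  0.49365567 -0.81992887  1.91838229  0.44964092  0.92238554
 -0.09544664]
```

View pics/w1.png

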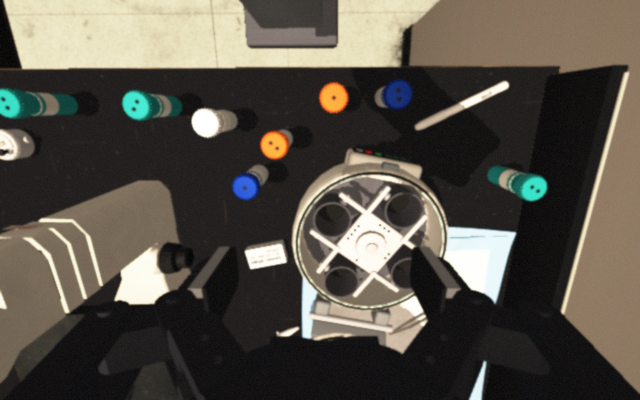

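```bash
python3 - <<'E'
from h import *
w=np.load("w1.npz");p=w["p"];hsv=cv2.cvtColor(p,cv2.COLOR_BGR2HSV)
for nm,lo,hi in(("blue",(108,130,60),(130,255,255)),("or",(3,130,100),(20,255,255))):
    m=cv2.inRange(hsv,lo,hi);n,_,s,c=cv2.connectedComponentsWithStats(m)
    for i in range(1,n):
        if s[i,4]>150: print(nm,s[i],c[i].round(1),wr(c[i],.09,w["pos"],w["q"]).round(4))
for uv in((333,219),(404,211),(341,280)): print(wr(uv,.097,w["pos"],w["q"]).round(4))
cv2.imwrite("pics/c2.png",cv2.resize(p[155:315,285:455],None,fx=3.5,fy=3.5,interpolation=cv2.INTER_CUBIC))
E
```

```text
blue [383  79  29  31 668] [397.2  94.1] [0.3918 0.214  0.09  ]
blue [232 173  28  28 600] [245.4 186.3] [0.5025 0.0268 0.09  ]
or [319  82  30  32 730] [333.2  97.2] [0.3948 0.1391 0.09  ]
or [260 131  29  29 675] [274.2 144.6] [0.4497 0.0666 0.09  ]
[0.5452 0.1391 0.097 ]
[0.5346 0.2305 0.097 ]
[0.6357 0.1505 0.097 ]
```

View pics/c2.png

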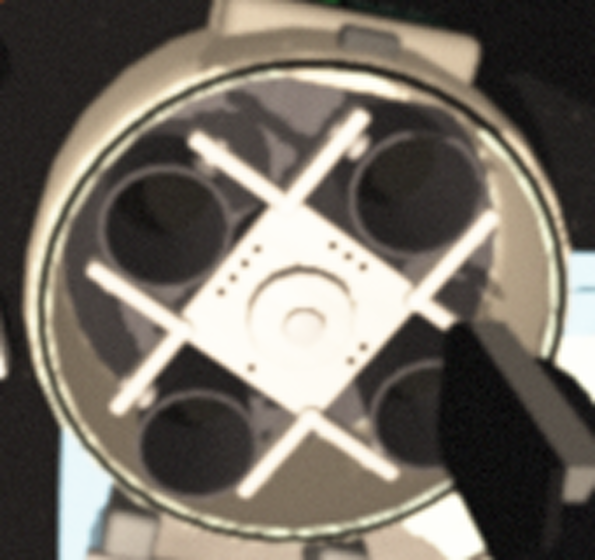

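```bash
cat >> h.py <<'E'
Q=down(np.radians(135))
T=dict(bA=(.391,.2136),bB=(.503,.0252),oA=(.394,.138),oB=(.449,.0653))
B={1:(.6245,.242),2:(.637,.1494),3:(.545,.1376),4:(.533,.230)}
def pick(t):
    x,y=T[t]; bot.goto((x,y,.18),Q); bot.movel((x,y,.069),.12); bot.close(35)
    o=bot.observe(); print(t,"width",o["gripper_width"],o["gripper_force"],o["tcp_pos"],o["time"])
    bot.movel((x,y,.25),.15); print("lifted",bot.observe()["gripper_width"])
def carry(b):
    x,y=B[b]; bot.movel((x,y,.25),.15); bot.movel((x,y,.19),.1)
def place(b):
    x,y=B[b]; c=bot.movel((x,y,.115),.05,contact_N=4); o=bot.observe(); print("contact",c,o["tcp_pos"],o["ft_force"],o["time"])
def release(b):
    bot.open_gripper(); x,y=B[b]; bot.movel((x,y,.25),.15)
E
python3 - <<'E'
from h import *
pick("bA"); carry(4)
p,_=bot.snapshot("wrist"); cv2.imwrite("pics/w2.png",p); print(bot.observe()["tcp_pos"])
E
```

```text
bA width 0.031833439084744876 34.37340663062059 [0.3911781  0.2136893  0.06934152] 5.825
lifted 0.031720388511836804
[0.53334505 0.23047511 0.1907002 ]
```

View pics/w2.png

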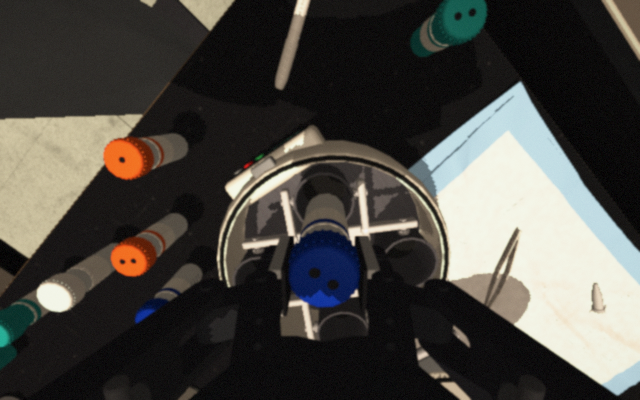

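```bash
python3 - <<'E'
from h import *
o=bot.observe(); print(wr((325,270),.212,o["tcp_pos"],o["tool_rot"]))
place(4); release(4)
p,_=bot.snapshot("wrist"); cv2.imwrite("pics/w3.png",p)
E
```

```text
[0.53020501 0.23506631 0.212     ]
contact True [0.53295523 0.23003021 0.118265  ] [-0.15738869 -0.17460241  5.35383587] 10.4
```

View pics/w3.png

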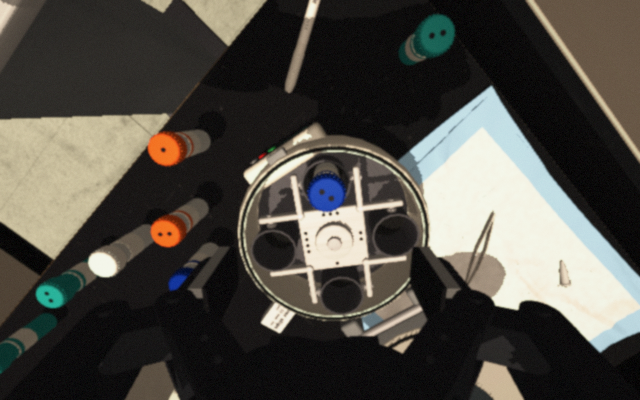

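```bash
python3 - <<'E'
from h import *
o=bot.observe(); a=(o["tcp_pos"],o["tool_rot"])
print("b4tube",wr((327,193),.139,*a).round(4))
for n,uv in dict(b3=(274,248),b1=(396,236),b2=(342,296)).items(): print(n,wr(uv,.097,*a).round(4))
pick("oA"); carry(3); place(3)
if bot.observe()["tcp_pos"][2]<.1205: release(3)
p,_=bot.snapshot("wrist"); cv2.imwrite("pics/w4.png",p); print(bot.observe()["time"])
E
```

```text
b4tube [0.5325 0.2333 0.139 ]
b3 [0.5446 0.141  0.097 ]
b1 [0.6267 0.2433 0.097 ]
b2 [0.6395 0.1512 0.097 ]
oA width 0.03171353467498538 34.291471077594906 [0.39418128 0.13796786 0.06933848] 14.425
lifted 0.03185942164930574
contact True [0.54501628 0.13765838 0.11832014] [-0.94329386 -0.91641569  6.3051075 ] 19.0667
20.725
```

View pics/w4.png

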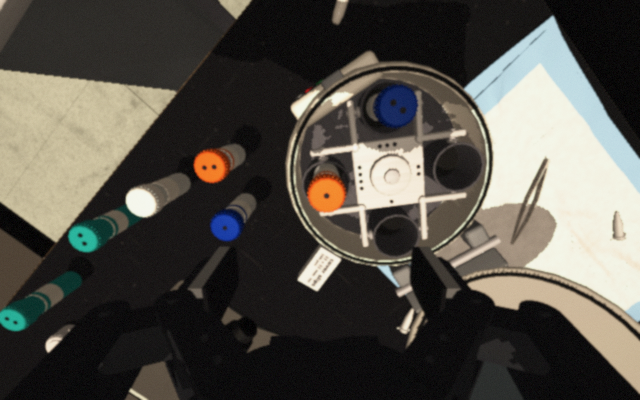

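```bash
python3 - <<'E'
from h import *
B[1]=(.6255,.2425);B[2]=(.638,.150)
for t,b in(("oB",1),("bB",2)):
    pick(t); carry(b); place(b)
    if bot.observe()["tcp_pos"][2]>.1205: print("stuck"); break
    release(b)
else:
    bot.goto((.46,.13,.32),Q); bot.pause(.5)
o=bot.observe();p,_=bot.snapshot("wrist"); cv2.imwrite("pics/w5.png",p); print(o["time"],o["tcp_pos"])
t,_=bot.snapshot("top"); s,_=bot.snapshot("scene")
r=lambda i,f:cv2.resize(i,None,fx=f,fy=f,interpolation=cv2.INTER_CUBIC)
cv2.imwrite("pics/c5.png",np.hstack([r(t[140:260,195:355],2.5),r(s[160:280,230:390],2.5)]))
E
```

```text
oB width 0.0314984665246754 34.36078763566911 [0.44918367 0.06530065 0.06933866] 22.9583
lifted 0.031791831999590854
contact True [0.62570813 0.24270089 0.11836965] [-0.34414425 -1.03730728  6.14174115] 28.2
bB width 0.03158799684084597 34.548828429251444 [0.50319286 0.0251429  0.06935466] 32.4417
lifted 0.031733055483819245
contact True [0.63795633 0.1500412  0.11838169] [-0.51516073  0.89971371  5.44818681] 37.2417
40.1417 [0.46012239 0.13010813 0.31983841]
```

View pics/w5.png

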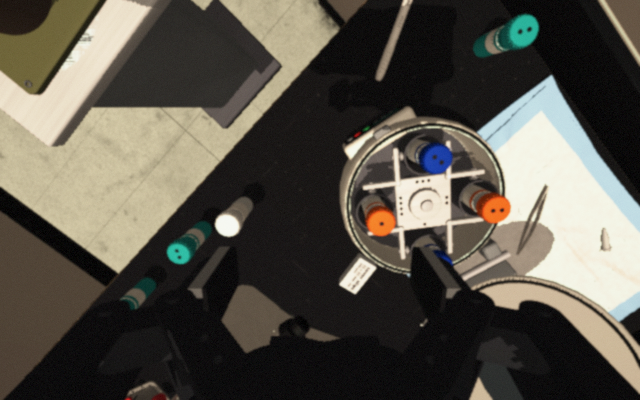

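View pics/c5.png

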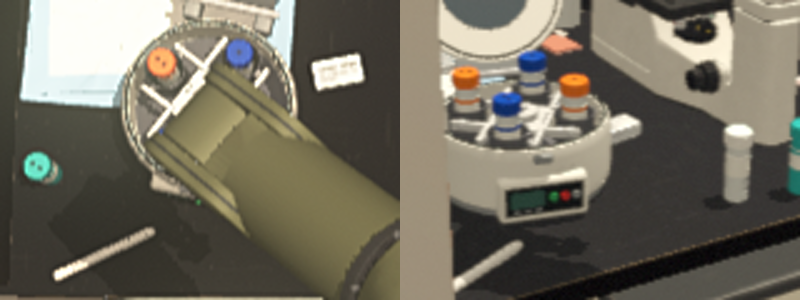

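The pictures show all four tubes upright in the buckets: blue opposite blue (crop 507,115 and 532,70), orange opposite orange (465,90 and 575,95). The white tube is untouched and the gripper is clear.

```bash
python3 -c "
from plant import bot
print(bot.hand_in())"
```

```text
the job is handed in; nothing more can be done
None
```

The job is done and handed in: blue tubes in buckets 2 and 4, orange tubes in buckets 1 and 3, all seated at floor height and upright, with the white tube left where it was, at about 40 s on the robot's clock.

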